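# Seat a spindle sleeve in the V-rests for checking

### The arm

A 6-joint arm with a two-finger parallel gripper is mounted at the origin on the work surface; the furniture and walls round the work are solid. World frame = base frame: x ahead of the robot, y to its left, z up, the work surface at z = 0. Lengths are in m, angles in degrees, forces in N, time in s.
With the tool pointing down it reaches from about 0.35 to 0.875 m from the base axis. Payload 4.2 kg.
Tool frame: the origin (TCP) lies midway between the tips of the shut fingers; the grasp point (between the pads) lies 19 mm behind it (r.pinch_z is the distance from the TCP to the grasp point, in m); z points along the fingers, y is the line along which they close (so a half turn about z gives the same grasp; the last joint's range is limited). The gripper opens to 87 mm and grips with 3 to 60 N. Pads are 19 mm wide; open, the fingers measure 117 mm over their backs; the gripper's body (75 mm by 190 mm) begins 51 mm behind the grasp point.
Start: joints at [-50.157, 22.042, 0.453, 0, -68.411, -14.817], TCP at [0.264, -0.566, 0.223] pointing down, gripper open.
Joint ranges: [-179.83, 179.83], [-69.29, 118.12], [-61.27, 80.66], [-181.25, 117.63], [-171.15, -9.14], [-177.46, 177.46]. Speed limits (degrees/s): [159.86, 159.86, 180, 180, 180, 180].

### API

Orientations are given as a 3x3 rotation matrix whose columns are the frame's x, y, z axes.
In Python, from station import r, imaging, models gives the robot as it stands. The module is installed in compiled form; this text tells all that it offers.
- The arm moves only by the tool apply_moves, never from a script. Its argument "moves" is a list of rows, each a list of 2 entries, a list of its own where there are three numbers: the shift along the tool's x, y, z in m, then the turn about the tool's z in degrees. A call has 1 to 5 rows; each row shifts and turns the commanded pose from where the row before left it, along the tool's axes as they then stand; what a row does not reach is not made up. A row lasts 1/12 s, in which the tool goes at most 41.7 mm and 7.16 degrees, less where a joint would pass 70% of its speed; a pose out of reach is approached as far as the arm can. A call is refused whole if a number of a shift passes 0.0417 or a number of a turn 7.16, either way. A call with a gripper value outside its range is refused whole. "hand" is the finger opening in m, from 0 to 0.087, set as the call begins (left out, the last holds). The fingers move at their own pace and stop on an object; the grip force is fixed at half the most. Time passes only in rows, so rows that do not move let the fingers close. It gives the time, the measured TCP pose, the force, the opening and the grip force at its end, in the units of the state.
- r.sense(): the state, without advancing time (a new reading comes with each control period).
- imaging.capture(name): name is "scene" or "top"; returns a dict with "frame" (420x560x3 uint8, blue, green, red), "intrinsics" (3x3 intrinsics, pixels), "eye" and "orientation" of the camera in the world. Camera axes: x right, y down, z forward; pixel columns grow to the right and rows downward; lengths in m; the calibration is good to about 2 mm. A picture is of the moment at which its call begins. There is no depth.
- r.finish_job(): hands the job in; it is judged then, once.
Trained networks look in a picture, given as the dict that the camera call returned (one of the last four; its "shot" number tells which), for a name from the list of things; names that differ only in an ending like _2 or _b are one class to them, and where a whole thing is asked for, a point or a joint stands for the part that bears it (a point fixed in the world has none). Each returns a list of dicts, best first, with "confidence" (0 to 1); they miss things now and then, are a little off and sometimes report something else, mostly with a low value. They report only what shows in the picture. A call takes as long as a camera call.
- models.cut_out(picture, target): "region" (420x560 bool, what is visible of it) and "extent" ([left, top, width, height] as shares, 0 to 1, of the picture: columns of its width, rows of its height, round what is visible of it).
- models.place_of(picture, target): "at" ([column, row] as shares, 0 to 1, of the picture: columns of its width, rows of its height: a listed point, or the origin of a listed thing).
The state is a dict: "time_s": time; "joints": joint angles; "joint_velocities": joint speeds; "effort": joint torques, N m; "tcp_pos": TCP position; "ee_rot": TCP orientation; "wrist_force": force on the tool from outside, world axes, zero at the start; "moment": the same for the moment, N m; "gripper_width": opening from 0.0 (shut) to 1.0 (fully open); "gripper_force": force on a finger pad.
Only numpy, scipy, OpenCV 4.12 (cv2) and the standard library are available. Lean on these libraries where they do the work, as an engineer would, in place of code of your own. Each camera call takes 0.05 s, during which the arm holds its last target. There are 200 camera calls.

### The job

Get the spindle ready for checking on the V-rest stand: swing the keeper bar out from over the vees, towards the robot side, until it clicks fully home in its end detent, then lay the loose steel spindle level in both vees with its hex collars hanging clear outside the two rests. Finish while still holding it there with the gripper, pressing it down with a steady, moderate push (about 10 N) so that it bears on both flanks of the vee; do not let go, and leave the other things on the table where they lie.

Things in the scene. Friction and masses are not known exactly. Their poses are not given: they have to be found in the camera images.
- spindle: Loose steel spindle, 0.24 to 0.36 kg: round barrel 28 mm in diameter, 194 mm long, axis along its own y; a hexagonal collar, 40 mm across flats and 12 mm thick, near each end, centred 85 mm from the middle (both ends alike). Origin: middle of the barrel, on its axis. Lies on its collars, axis level, 20 mm above the table. Grip the bare barrel at mid length.
- vee_stand: Fixed stand: grey base 88 mm (x) by 225 mm (y -75 to +150), 12 mm thick, with two steel V-rests 20 mm thick, centred at y = -50 and +50 (80 mm free between them for the fingers). 90 degree vees in line along y, apex 40 mm, tops 58 mm above the table, 56 mm wide. Origin: on the table midway between the rests. Keeper's post at y = +125. -x is the robot side.
- vee_seat (a point): Middle of the seated spindle's axis: between the rests, 59.8 mm above the table. Axes as the stand's; the seated spindle lies along y (either way round). The collars clear the rests if the spindle is centred within about 18 mm along y.
- vee_near: The two flanks (one on each rest) on the robot side (-x of the stand) of the vee; part of the stand. Origin: on the apex line, midway between the rests.
- vee_far: The two flanks on the far side (+x of the stand) of the vee; part of the stand. Origin as vee_near. The flanks are rigid (about 20 N per mm): a firmly gripped spindle held some 0.5 mm off centre bears on one flank only; correct it sideways, along the stand's x, until the sideways force is gone.
- keeper (a joint): Angle of the keeper bar (rad): 0 = along the stand's -y, over the vees; it grows as the bar swings clockwise seen from above, to the stand's -x (robot side); end stop at 1.5. An over-centre spring beside the pivot resists (about 2 N at the knob), dead centre at 1.1; let go before that, the bar springs back; past about 1.3 it snaps home to 1.5 and stays.
- keeper_knob (a point): Middle of the upright round black knob on the keeper bar's free end: 16 mm in diameter, 34 mm tall (100 to 134 mm above the table; this point 116 mm). The bar below it is 18 mm wide, 8 mm thick, its top 94 mm above the table. Turns about the vertical through keeper_pivot at 95 mm radius.
- keeper_pivot (a point): On the vertical hinge axis of the keeper bar, 94 mm above the table, at the top of the post.
- wax_tin: Bystander, to be left alone: round tin, 66 mm wide, 24 mm high. Origin: centre of its underside.
- offcut: Bystander, to be left alone: oak offcut, 45x120x28 mm. Origin: centre of its underside.
- blade_flange: Bystander, to be left alone: steel flange ring, 91 mm wide, 16 mm high. Origin: centre of its underside.

How it is judged:
By the outcome, as a careful person would: the job done as asked, in the order asked, and still so for the second after the job is handed in, while the arm keeps its last pose, push and grip.
It also fails if it takes over 72 s, if anything falls off the work surface, if the arm or the gripper's body presses on something with over 40 N, if the wrist force passes 120 N, or if a joint passes its speed limit or range.

## Working session

There is one attempt and no reset: what is moved stays moved. The work goes in short steps, Python scripts to look and compute and a tool call to move; the robot and the scene stay as the last step left them, time stands still between calls to the robot, and variables do not carry over. Pictures are saved under pics/ and viewed, at most 10 in all, crops included, and the job is handed in when it is done.

Besides the shell and the picture viewer there is one more tool, called after "Request:" by a JSON object that holds its "method" and its "body". apply_moves: Moves the arm, as the interface text tells. Its arguments: {"type":"object","properties":{"moves":{"type":"array"},"hand":{"type":"number"}},"required":["moves"]}

```bash
mkdir -p pics; cat > h.py <<'E'
from station import r, imaging, models
import numpy as np, cv2
def ray(p,at):
    h,w=p["frame"].shape[:2]
    uv=np.array([at[0]*w,at[1]*h,1.]); d=np.array(p["orientation"])@np.linalg.solve(np.array(p["intrinsics"]),uv)
    return np.array(p["eye"]),d
def onz(p,at,z):
    e,d=ray(p,at); return e+d*(z-e[2])/d[2]
def proj(p,X):
    c=np.array(p["orientation"]).T@(np.array(X)-np.array(p["eye"])); u=np.array(p["intrinsics"])@c; return u[:2]/u[2]
E
python3 - <<'E'
from h import *
s=r.sense(); print(s["tcp_pos"],np.round(s["ee_rot"],3).tolist(),s["time_s"],s["gripper_width"],r.pinch_z)
zs=dict(spindle=.02,vee_stand=0,vee_seat=.0598,keeper_knob=.116,keeper_pivot=.094,vee_near=.04,wax_tin=0,offcut=0,blade_flange=0)
ps=[]
for n in("scene","top"):
    p=imaging.capture(n); cv2.imwrite(f"pics/{n}0.png",p["frame"]); print(n,np.round(p["eye"],3))
    for k,z in zs.items():
        for d in models.place_of(p,k)[:2]:
            print(k,round(d["confidence"],2),np.round(np.array(d["at"])*[560,420],0),np.round(onz(p,d["at"],z),4))
E
```

```text
[ 0.26416944 -0.56574749  0.22144595] [[-0.906, -0.423, -0.001], [-0.423, 0.906, 0.002], [0.0, 0.002, -1.0]] 0.0 0.9996026129035338 0.0187
scene [-0.368  0.473  0.681]
vee_stand 0.9 [266. 217.] [0.5574 0.0031 0.    ]
vee_seat 0.97 [269. 200.] [ 0.5579 -0.0098  0.0598]
keeper_knob 0.64 [254. 186.] [0.5661 0.0359 0.116 ]
keeper_knob 0.64 [271. 248.] [0.2779 0.1358 0.116 ]
keeper_pivot 0.85 [227. 196.] [0.5918 0.1166 0.094 ]
vee_near 0.63 [268. 207.] [0.5495 0.0014 0.04  ]
vee_near 0.55 [312. 233.] [ 0.3645 -0.0414  0.04  ]
wax_tin 0.92 [312. 235.] [ 0.4044 -0.0692  0.    ]
top [0.256 0.022 1.418]
spindle 0.77 [392. 198.] [ 0.495  -0.3218  0.02  ]
spindle 0.46 [237. 161.] [0.5938 0.132  0.02  ]
vee_stand 0.59 [282. 178.] [ 0.5486 -0.      0.    ]
vee_seat 0.94 [282. 172.] [ 5.537e-01 -5.000e-04  5.980e-02]
keeper_knob 0.86 [274. 165.] [0.5604 0.0233 0.116 ]
keeper_knob 0.51 [391. 201.] [ 0.4703 -0.2949  0.116 ]
keeper_pivot 0.9 [237. 160.] [0.5782 0.1273 0.094 ]
vee_near 0.56 [278. 171.] [0.5607 0.0115 0.04  ]
wax_tin 0.97 [307. 227.] [ 0.4074 -0.0777  0.    ]
offcut 0.85 [259. 229.] [0.3973 0.062  0.    ]
blade_flange 0.58 [164. 164.] [0.585  0.3502 0.    ]
```

View pics/top0.png

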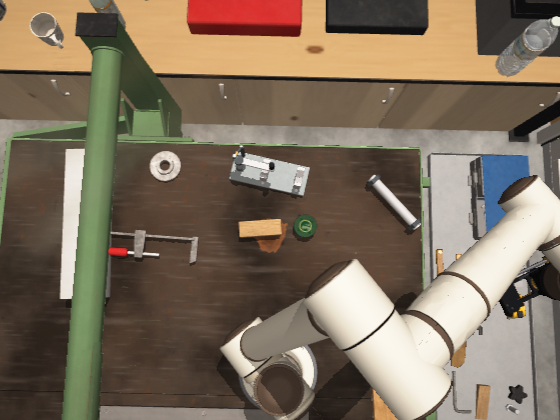

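View pics/scene0.png

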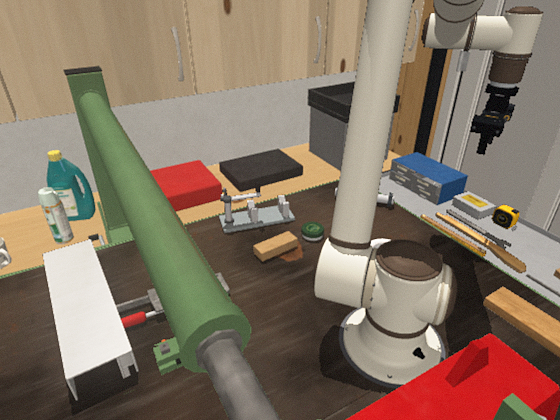

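```bash
python3 - <<'E'
from h import *
p=imaging.capture("top"); f=p["frame"]
a=cv2.resize(f[140:205,220:320],None,fx=5,fy=5,interpolation=cv2.INTER_CUBIC)
b=cv2.resize(f[165:240,360:430],None,fx=4,fy=4,interpolation=cv2.INTER_CUBIC)
im=np.zeros((325,800,3),np.uint8); im[:325,:500]=a; im[:300,510:790]=b; cv2.imwrite("pics/crop1.png",im)
q=imaging.capture("scene")
cv2.imwrite("pics/crop2.png",cv2.resize(q["frame"][170:245,210:330],None,fx=6,fy=6,interpolation=cv2.INTER_CUBIC))
for k in("spindle","vee_stand","keeper_knob"):
    for n,z in((p,.02),):
        for d in models.cut_out(n,k)[:2]:
            m=d["region"].astype(np.uint8); ys,xs=np.nonzero(m)
            W=np.array([onz(n,((x+.5)/560,(y+.5)/420),z if k=="spindle" else .006)[:2] for x,y in zip(xs,ys)],np.float32)
            rc=cv2.minAreaRect(W); print(k,round(d["confidence"],2),len(xs),W.mean(0),rc,np.round(np.linalg.eigh(np.cov(W.T))[1][:,1],3))
for k in("vee_seat","keeper_knob","keeper_pivot","spindle"):
    for n in (p,q):
        for d in models.place_of(n,k)[:1]: print(k,d["confidence"],np.array(d["at"])*[560,420],onz(n,d["at"],dict(vee_seat=.0598,keeper_knob=.116,keeper_pivot=.094,spindle=.02)[k]))
E
```

```text
spindle 0.71 639 [ 0.48064107 -0.3302034 ] ((0.4828557074069977, -0.32782983779907227), (0.19261159002780914, 0.03820595517754555), 43.63563919067383) [-0.725 -0.688]
spindle 0.57 2279 [0.5598427  0.03624756] ((0.5658660531044006, 0.035368047654628754), (0.22906212508678436, 0.10522988438606262), 77.16526794433594) [0.236 0.972]
vee_stand 0.62 2251 [0.5621966  0.03809776] ((0.5682579278945923, 0.035666272044181824), (0.23135539889335632, 0.10627485811710358), 77.16635131835938) [0.236 0.972]
keeper_knob 0.69 295 [0.59112245 0.08481345] ((0.5921968817710876, 0.08295263350009918), (0.12770599126815796, 0.0285393837839365), 79.84669494628906) [0.207 0.978]
keeper_knob 0.23 2255 [0.5623354  0.03545967] ((0.5688743591308594, 0.03512266278266907), (0.230571910738945, 0.10482481122016907), 77.16438293457031) [0.223 0.975]
vee_seat 0.86 [282.52  174.888] [ 0.54676571 -0.00176455  0.0598    ]
vee_seat 0.93 [266.896 200.004] [ 0.55914441 -0.0016279   0.0598    ]
keeper_knob 0.79 [272.104 165.816] [0.559303   0.02816493 0.116     ]
keeper_knob 0.72 [258.272 181.398] [0.58682523 0.01208021 0.116     ]
keeper_pivot 0.77 [237.776 160.608] [0.57685309 0.1239967  0.094     ]
keeper_pivot 0.78 [229.208 198.198] [0.57326305 0.1160799  0.094     ]
spindle 0.92 [394.184 199.794] [ 0.48957542 -0.32803177  0.02      ]
```

View pics/crop1.png

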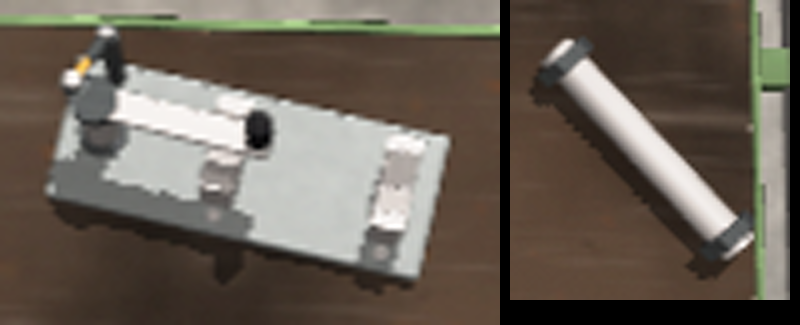

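View pics/crop2.png

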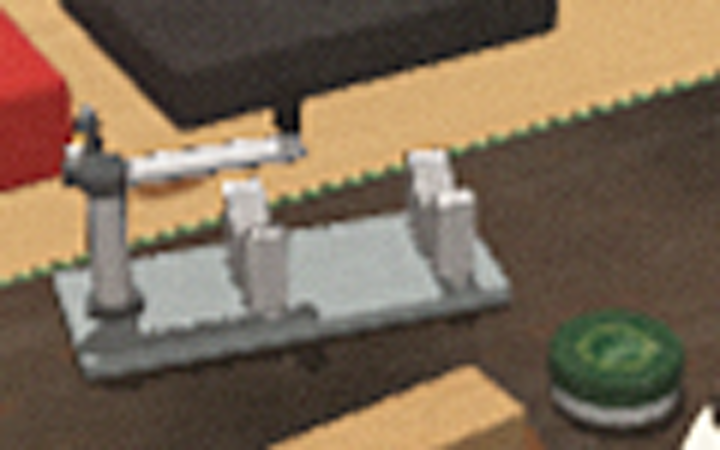

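```bash
python3 - <<'E'
from h import *
from scipy.optimize import least_squares
p=imaging.capture("top"); q=imaging.capture("scene")
T=[((44,-75,12),(449,136)),((-44,-75,12),(418,276)),((-44,150,12),(50,192)),((0,125,100),(97,101)),((0,30,117),(259,131)),((28,-50,58),(405,142)),]
S=[((-44,-75,12),(508,291)),((-44,150,12),(84,362)),((44,150,12),(57,280)),((0,125,98),(95,165)),((0,30,117),(288,125)),((28,-50,58),(430,153)),((-28,-50,58),(458,197)),((-28,50,58),(268,233)),((28,50,58),(242,185))]
obs=[(p,np.array(X)/1e3,(np.array(u)+.5)/5-.5+[220,140]) for X,u in T]+[(q,np.array(X)/1e3,(np.array(u)+.5)/6-.5+[210,170]) for X,u in S]
def W(v,X):
    c,s=np.cos(v[2]),np.sin(v[2]); return np.array([v[0]+c*X[0]-s*X[1],v[1]+s*X[0]+c*X[1],X[2]])
for sel in (obs[:6],obs[6:],obs):
    f=lambda v:np.concatenate([proj(c,W(v,X))-u for c,X,u in sel])
    o=least_squares(f,[.555,0,-.2],loss="soft_l1"); print(o.x[:2],np.degrees(o.x[2]),np.round(f(o.x).reshape(-1,2),1).tolist())
v=o.x
print("knob",W(v,np.array([0,.03,.116])),"piv",W(v,np.array([0,.125,.094])))
e=[onz(p,(np.array(u)+.5)/4/[560,420]+np.array([360-.0,165-.0])/[560,420],.02) for u in((56,50),(232,245))]
print(e,(e[0]+e[1])/2,np.linalg.norm(e[0]-e[1]))
d=e[0]-e[1]; print("axis angle",np.degrees(np.arctan2(d[1],d[0])))
E
```

```text
[ 5.54277861e-01 -1.02199290e-04] -11.547371474526017 [[0.4, 0.3], [0.2, 1.0], [-1.1, 0.8], [-0.8, -0.6], [0.3, -0.4], [0.7, -1.1]]
[5.49991883e-01 3.22018042e-04] -12.379363425707032 [[0.9, -0.2], [-0.3, 0.7], [-0.7, -1.1], [1.2, -0.0], [0.0, -3.8], [-0.7, 0.1], [0.0, 1.5], [-0.1, 0.8], [-0.1, -0.3]]
[ 5.52991933e-01 -3.76183118e-04] -11.730656139580349 [[0.5, 0.8], [0.2, 1.5], [-1.1, 1.1], [-0.6, -0.2], [0.4, 0.0], [0.8, -0.6], [0.7, -0.9], [-0.2, 0.4], [-0.9, -1.3], [1.1, -0.3], [-0.2, -4.2], [-1.1, -0.5], [-0.2, 0.9], [-0.1, 0.4], [-0.4, -0.7]]
knob [0.55909127 0.02899724 0.116     ] piv [0.57840583 0.12201309 0.094     ]
[array([ 0.55378558, -0.27026614,  0.02      ]), array([ 0.41372824, -0.39594227,  0.02      ])] [ 0.48375691 -0.33310421  0.02      ] 0.18817690863722258
axis angle 41.9022346736725
```

```bash
cat >> h.py <<'E'
ST=np.array([.553,-.0003]); YAW=-11.8
def stw(x,y):
    c,s=np.cos(np.radians(YAW)),np.sin(np.radians(YAW)); return ST+[c*x-s*y,s*x+c*y]
def plan(target,yaw,n,start=None):
    """constant rows taking TCP from start (pos,yaw of tool y) to target"""
    if start is None:
        s=r.sense(); R=np.array(s["ee_rot"]); start=(np.array(s["tcp_pos"]),np.degrees(np.arctan2(R[1,1],R[0,1])))
    p0,y0=start; t=-((yaw-y0+180)%360-180)/n  # + turn = clockwise
    M=np.zeros((2,2))
    for k in range(n):
        a=np.radians(y0-k*t); ty=np.array([np.cos(a),np.sin(a)]); tx=np.array([ty[1]*-1*-1,-ty[0]])*1.0
        tx=np.cross(np.r_[ty,0],[0,0,-1])[:2]; M+=np.c_[tx,ty]
    d=np.linalg.solve(M,(np.array(target)-p0)[:2])
    print(f"n={n} row [[{d[0]:.4f},{d[1]:.4f},{-(target[2]-p0[2])/n:.4f}],{t:.2f}] norm {np.hypot(*d):.4f} yaw0 {y0:.1f}")
    return np.array(target),yaw
E
python3 - <<'E'
from h import *
k=stw(0,.03); a=plan([*k,.19],168.2,20)
b=plan([*k,.108],168.2,5,a)
# arc to knob+lead angle thT: swing
pv=stw(0,.125)
th=1.45; e=stw(-.095*np.sin(th),.125-.095*np.cos(th))
plan([*e,.108],168.2-np.degrees(th),20,b)
print(k,e)
E
```

```text
n=20 row [[-0.0335,0.0080,0.0016],-2.66] norm 0.0344 yaw0 115.0
n=5 row [[-0.0000,-0.0000,0.0164],-0.00] norm 0.0000 yaw0 168.2
n=20 row [[-0.0002,0.0069,-0.0000],4.15] norm 0.0069 yaw0 168.2
[0.55913488 0.02906602] [0.48390622 0.13013814]
```

Request:
{"method": "apply_moves", "body": {"moves": [[[-0.0335,0.008,0.0016],-2.66],[[-0.0335,0.008,0.0016],-2.66],[[-0.0335,0.008,0.0016],-2.66],[[-0.0335,0.008,0.0016],-2.66],[[-0.0335,0.008,0.0016],-2.66]], "hand": 0.044}}

```text
time_s: 2.17
tcp_pos: [0.3895, -0.4464, 0.2145]
ee_rot: [[-0.783, -0.622, 0.0], [-0.622, 0.783, -0.0], [-0.0, -0.0, -1.0]]
wrist_force: [1.1, -0.8, 0.3]
gripper_width: 0.714
gripper_force: 0.0
```

Request:
{"method": "apply_moves", "body": {"moves": [[[-0.0335,0.008,0.0016],-2.66],[[-0.0335,0.008,0.0016],-2.66],[[-0.0335,0.008,0.0016],-2.66],[[-0.0335,0.008,0.0016],-2.66],[[-0.0335,0.008,0.0016],-2.66]]}}

```text
time_s: 2.58
tcp_pos: [0.4828, -0.3017, 0.2066]
ee_rot: [[-0.619, -0.785, 0.0], [-0.785, 0.619, -0.0], [-0.0, -0.0, -1.0]]
wrist_force: [0.4, -0.3, -0.3]
gripper_width: 0.508
gripper_force: 0.0
```

Request:
{"method": "apply_moves", "body": {"moves": [[[-0.0335,0.008,0.0016],-2.66],[[-0.0335,0.008,0.0016],-2.66],[[-0.0335,0.008,0.0016],-2.66],[[-0.0335,0.008,0.0016],-2.66],[[-0.0335,0.008,0.0016],-2.66]]}}

```text
time_s: 3.0
tcp_pos: [0.5402, -0.1397, 0.1986]
ee_rot: [[-0.422, -0.907, 0.001], [-0.907, 0.422, -0.0], [-0.0, -0.001, -1.0]]
wrist_force: [0.2, 0.2, 0.4]
gripper_width: 0.509
gripper_force: 0.0
```

Request:
{"method": "apply_moves", "body": {"moves": [[[-0.0335,0.008,0.0016],-2.66],[[-0.0335,0.008,0.0016],-2.66],[[-0.0335,0.008,0.0016],-2.66],[[-0.0335,0.008,0.0016],-2.66],[[0,0,0],-2.66]]}}

```text
time_s: 3.42
tcp_pos: [0.5585, -0.0002, 0.192]
ee_rot: [[-0.196, -0.981, 0.001], [-0.981, 0.196, 0.001], [-0.001, -0.001, -1.0]]
wrist_force: [-0.4, -0.6, -0.2]
gripper_width: 0.505
gripper_force: 0.0
```

Request:
{"method": "apply_moves", "body": {"moves": [[[-0.015,0.001,0.01],0.5],[[-0.0144,0.001,0.01],0],[[0,0,0],0]]}}

```text
time_s: 3.67
tcp_pos: [0.5612, 0.0261, 0.1698]
ee_rot: [[-0.211, -0.977, -0.004], [-0.977, 0.211, -0.0], [0.001, 0.003, -1.0]]
wrist_force: [0.5, 0.8, -0.9]
gripper_width: 0.507
gripper_force: 0.0
```

```bash
python3 - <<'E'
from h import *
s=r.sense(); print(s["tcp_pos"],stw(0,.03))
p=imaging.capture("top");q=imaging.capture("scene")
a=cv2.resize(p["frame"][120:200,220:320],None,fx=4,fy=4,interpolation=cv2.INTER_CUBIC)
b=cv2.resize(q["frame"][150:230,210:310],None,fx=4,fy=4,interpolation=cv2.INTER_CUBIC)
cv2.imwrite("pics/c3.png",np.hstack([a,b]))
E
```

```text
[0.5611873  0.02611636 0.16983655] [0.55913488 0.02906602]
```

View pics/c3.png

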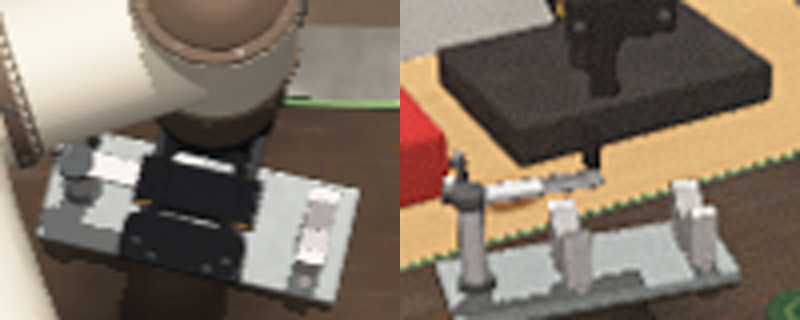

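Request:
{"method": "apply_moves", "body": {"moves": [[[-0.001,0.001,0.015],0],[[-0.001,0.001,0.015],0],[[0,0,0.012],0],[[0,0,0],0]]}}

```text
time_s: 4.1
tcp_pos: [0.5589, 0.0256, 0.128]
ee_rot: [[-0.214, -0.977, -0.005], [-0.977, 0.214, -0.001], [0.002, 0.004, -1.0]]
wrist_force: [0.3, -0.8, -0.4]
gripper_width: 0.505
gripper_force: 0.0
```

Request:
{"method": "apply_moves", "body": {"moves": [[[0,0,0.01],0],[[0,0,0.01],0],[[0,0,0],0]]}}

```text
time_s: 4.35
tcp_pos: [0.5595, 0.0261, 0.1084]
ee_rot: [[-0.214, -0.977, -0.003], [-0.977, 0.214, -0.0], [0.001, 0.003, -1.0]]
wrist_force: [0.1, -0.2, 0.3]
gripper_width: 0.505
gripper_force: 0.0
```

```bash
python3 - <<'E'
from h import *
p=r.sense();print(p["tcp_pos"],p["wrist_force"])
q=imaging.capture("scene")
cv2.imwrite("pics/c4.png",cv2.resize(q["frame"][150:230,210:310],None,fx=5,fy=5,interpolation=cv2.INTER_CUBIC))
E
```

```text
[0.55945011 0.02612442 0.10840272] [ 0.0572346  -0.20963334  0.26668638]
```

View pics/c4.png

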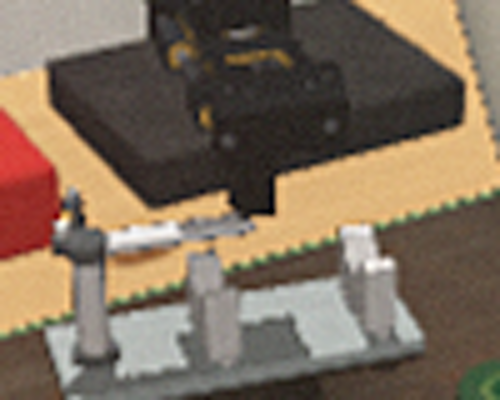

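Request:
{"method": "apply_moves", "body": {"moves": [[[-0.0002,0.0069,0],4.15],[[-0.0003,0.0069,0],4.15],[[-0.0003,0.0069,0],4.15],[[-0.0003,0.0069,0],4.15],[[-0.0003,0.0069,0],4.15]]}}

```text
time_s: 4.82
tcp_pos: [0.5292, 0.0397, 0.1108]
ee_rot: [[-0.548, -0.836, 0.001], [-0.836, 0.548, -0.0], [-0.001, -0.001, -1.0]]
wrist_force: [0.9, -2.9, -1.1]
gripper_width: 0.504
gripper_force: 0.9
```

Request:
{"method": "apply_moves", "body": {"moves": [[[-0.0003,0.0069,0],4.15],[[-0.0003,0.0069,0],4.15],[[-0.0003,0.0069,0],4.15],[[-0.0003,0.0069,0],4.15],[[-0.0003,0.0069,0],4.15]]}}

```text
time_s: 5.23
tcp_pos: [0.5038, 0.0629, 0.1108]
ee_rot: [[-0.809, -0.588, -0.0], [-0.588, 0.809, -0.001], [0.001, -0.001, -1.0]]
wrist_force: [-0.0, -4.2, 0.6]
gripper_width: 0.503
gripper_force: 1.5
```

```bash
python3 - <<'E'
from h import *
s=r.sense(); d=np.array(s["tcp_pos"])[:2]-stw(0,.125); c=np.radians(YAW)
d=np.array([np.cos(c)*d[0]+np.sin(c)*d[1],-np.sin(c)*d[0]+np.cos(c)*d[1]]); print(np.hypot(*d),np.arctan2(-d[0],-d[1]),s["wrist_force"],s["moment"])
E
```

```text
0.09535515319607772 0.6959835072492839 [-0.00521145 -4.23381052  0.64804999] [-1.09283745e+00  3.88695685e-04 -5.05015309e-02]
```

Request:
{"method": "apply_moves", "body": {"moves": [[[0,0.0069,0],4.15],[[0,0.0069,0],4.15],[[0,0.0069,0],4.15],[[0,0.0069,0],4.15],[[0,0.0069,0],4.15]]}}

```text
time_s: 5.65
tcp_pos: [0.4876, 0.0935, 0.1107]
ee_rot: [[-0.965, -0.263, -0.001], [-0.263, 0.965, -0.001], [0.001, -0.001, -1.0]]
wrist_force: [-0.8, -1.5, 0.6]
gripper_width: 0.503
gripper_force: 1.0
```

Request:
{"method": "apply_moves", "body": {"moves": [[[0,0.0069,0],4.15],[[0,0.0069,0],4.15],[[0,0.0069,0],4.15],[[0,0.0069,0],4.15],[[0,0.0069,0],4.15]]}}

```text
time_s: 6.07
tcp_pos: [0.4839, 0.1284, 0.1108]
ee_rot: [[-0.995, 0.095, 0.001], [0.095, 0.995, 0.0], [-0.001, 0.0, -1.0]]
wrist_force: [-0.2, -1.0, 0.6]
gripper_width: 0.504
gripper_force: 0.0
```

Request:
{"method": "apply_moves", "body": {"moves": [[[0,0.0069,0],4.15],[[0,0.003,0],2],[[0,0,0],0],[[0,0,0],0],[[0,0,0],0]]}}

```text
time_s: 6.48
tcp_pos: [0.485, 0.1379, 0.1104]
ee_rot: [[-0.98, 0.197, 0.0], [0.197, 0.98, 0.0], [-0.0, 0.0, -1.0]]
wrist_force: [0.2, -1.1, 0.7]
gripper_width: 0.509
gripper_force: 0.0
```

```bash
cat >> h.py <<'E'
def ang():
    s=r.sense(); d=np.array(s["tcp_pos"])[:2]-stw(0,.125); c=np.radians(YAW)
    d=np.array([np.cos(c)*d[0]+np.sin(c)*d[1],-np.sin(c)*d[0]+np.cos(c)*d[1]]); print("rad/th",np.hypot(*d),np.arctan2(-d[0],-d[1]),s["wrist_force"],s["gripper_force"])
E
python3 - <<'E'
from h import *
ang()
q=imaging.capture("scene");p=imaging.capture("top")
cv2.imwrite("pics/c5.png",np.hstack([cv2.resize(x["frame"][y:y+80,x0:x0+100],None,fx=4,fy=4,interpolation=cv2.INTER_CUBIC) for x,x0,y in((q,200,150),(p,220,140))]))
E
```

```text
rad/th 0.09490605535331388 1.5321179830845426 [ 0.16892262 -1.08022739  0.68200576] 0.0
```

View pics/c5.png

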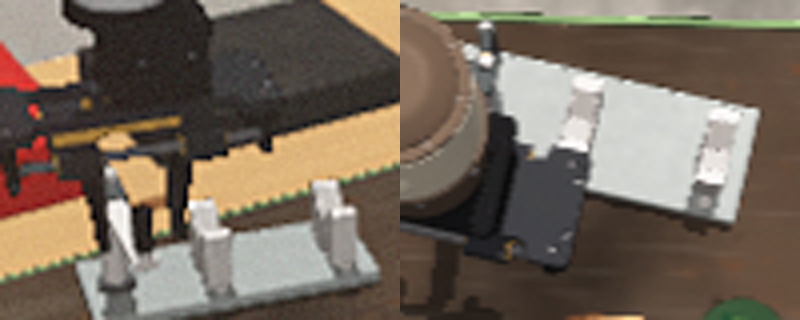

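Request:
{"method": "apply_moves", "body": {"moves": [[[0,0,-0.03],0],[[0,0,-0.03],0],[[0,0,-0.02],0],[[0,0,0],0]]}}

```text
time_s: 6.92
tcp_pos: [0.4876, 0.1389, 0.1951]
ee_rot: [[-0.98, 0.197, 0.009], [0.197, 0.98, 0.004], [-0.008, 0.006, -1.0]]
wrist_force: [0.7, 0.2, 0.1]
gripper_width: 0.509
gripper_force: 0.0
```

```bash
python3 - <<'E'
from h import *
s=r.sense();print(s["tcp_pos"])
a=plan([.485,-.32,.15],132.5,20); 
E
```

```text
[0.48758721 0.13890841 0.19506528]
n=20 row [[0.0060,-0.0230,0.0023],-2.69] norm 0.0238 yaw0 78.6
```

Request:
{"method": "apply_moves", "body": {"moves": [[[0.006,-0.023,0],-2.7],[[0.006,-0.023,0],-2.7],[[0.006,-0.023,0.002],-2.7],[[0.006,-0.023,0.002],-2.7],[[0.006,-0.023,0.002],-2.7]], "hand": 0.087}}

```text
time_s: 7.33
tcp_pos: [0.442, 0.0258, 0.1837]
ee_rot: [[-0.999, -0.039, -0.001], [-0.039, 0.999, -0.0], [0.001, -0.0, -1.0]]
wrist_force: [0.4, 0.9, 0.3]
gripper_width: 0.8
gripper_force: 0.0
```

Request:
{"method": "apply_moves", "body": {"moves": [[[0.006,-0.023,0.002],-2.7],[[0.006,-0.023,0.002],-2.7],[[0.006,-0.023,0.002],-2.7],[[0.006,-0.023,0.002],-2.7],[[0.006,-0.023,0.002],-2.7]]}}

```text
time_s: 7.75
tcp_pos: [0.4274, -0.0919, 0.1737]
ee_rot: [[-0.963, -0.271, -0.001], [-0.271, 0.963, 0.0], [0.0, 0.0, -1.0]]
wrist_force: [-0.0, -0.2, -0.3]
gripper_width: 0.995
gripper_force: 0.0
```

Request:
{"method": "apply_moves", "body": {"moves": [[[0.006,-0.023,0.002],-2.7],[[0.006,-0.023,0.002],-2.7],[[0.006,-0.023,0.002],-2.7],[[0.006,-0.023,0.002],-2.7],[[0.006,-0.023,0.002],-2.7]]}}

```text
time_s: 8.17
tcp_pos: [0.4408, -0.2098, 0.1636]
ee_rot: [[-0.873, -0.488, -0.001], [-0.488, 0.873, 0.0], [0.001, 0.001, -1.0]]
wrist_force: [0.4, 0.3, -0.1]
gripper_width: 1.0
gripper_force: 0.0
```

Request:
{"method": "apply_moves", "body": {"moves": [[[0.006,-0.023,0.002],-2.7],[[0.006,-0.023,0.002],-2.7],[[0.006,-0.023,0.002],-2.7],[[0.006,-0.023,0.002],-2.7],[[0.006,-0.023,0.002],-2.7]]}}

```text
time_s: 8.58
tcp_pos: [0.4813, -0.3213, 0.1534]
ee_rot: [[-0.735, -0.678, -0.001], [-0.678, 0.735, 0.001], [0.0, 0.001, -1.0]]
wrist_force: [0.2, 0.8, -0.4]
gripper_width: 1.002
gripper_force: 0.0
```

```bash
python3 - <<'E'
from h import *
s=r.sense();print(s["tcp_pos"],s["gripper_width"])
p=imaging.capture("top");q=imaging.capture("scene")
for n in(p,q):
  for d in models.place_of(n,"spindle")[:1]: print(d["confidence"],np.array(d["at"])*[560,420],onz(n,d["at"],.02))
for d in models.place_of(p,"keeper_knob")[:2]: print("knob",d["confidence"],np.array(d["at"])*[560,420],onz(p,d["at"],.116),"home",stw(-.095*np.sin(1.5),.125-.095*np.cos(1.5)))
cv2.imwrite("pics/c6.png",np.hstack([cv2.resize(x["frame"][y:y+110,x0:x0+100],None,fx=4,fy=4,interpolation=cv2.INTER_CUBIC) for x,x0,y in((p,220,130),(p,340,150))]))
E
```

```text
[ 0.48130189 -0.32133884  0.1533752 ] 1.001506658290564
0.77 [393.512 200.382] [ 0.48779811 -0.32605611  0.02      ]
0.7 [361.2 195.3] [ 0.48668011 -0.32076984  0.02      ]
knob 0.62 [232.68  190.008] [0.4896067  0.13320469 0.116     ] home [0.48442833 0.13485886]
knob 0.31 [163.912 165.396] [0.55310011 0.3230682  0.116     ] home [0.48442833 0.13485886]
```

View pics/c6.png

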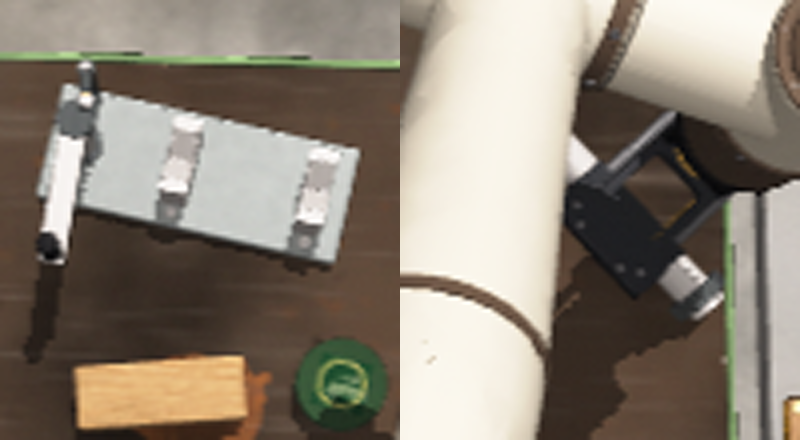

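Request:
{"method": "apply_moves", "body": {"moves": [[[0.0005,-0.0035,0.03],0],[[0.0005,-0.0035,0.03],0],[[0,0,0.03],0],[[0,0,0.025],0],[[0,0,0],0]]}}

```text
time_s: 9.25
tcp_pos: [0.4816, -0.3233, 0.0343]
ee_rot: [[-0.737, -0.676, -0.01], [-0.676, 0.737, 0.005], [0.004, 0.01, -1.0]]
wrist_force: [-1.4, -0.1, -0.8]
gripper_width: 1.0
gripper_force: 0.0
```

Request:
{"method": "apply_moves", "body": {"moves": [[[0,0,0.015],0],[[0,0,0.01],0],[[0,0,0.006],0],[[0,0,0],0]]}}

```text
time_s: 9.58
tcp_pos: [0.4853, -0.3254, 0.0079]
ee_rot: [[-0.736, -0.677, -0.001], [-0.677, 0.736, 0.001], [0.001, 0.001, -1.0]]
wrist_force: [-1.1, 0.1, -0.5]
gripper_width: 0.999
gripper_force: 0.0
```

Request:
{"method": "apply_moves", "body": {"moves": [[[0,0,0],0],[[0,0,0],0],[[0,0,0],0],[[0,0,0],0],[[0,0,0],0]], "hand": 0.02}}

```text
time_s: 10.0
tcp_pos: [0.486, -0.326, 0.0087]
ee_rot: [[-0.736, -0.677, 0.001], [-0.677, 0.736, -0.0], [-0.0, -0.001, -1.0]]
wrist_force: [-0.1, -0.8, -0.0]
gripper_width: 0.705
gripper_force: 0.0
```

Request:
{"method": "apply_moves", "body": {"moves": [[[0,0,0],0],[[0,0,0],0],[[0,0,0],0],[[0,0,0],0],[[0,0,0],0]]}}

```text
time_s: 10.42
tcp_pos: [0.4851, -0.3255, 0.0081]
ee_rot: [[-0.737, -0.676, -0.002], [-0.676, 0.737, 0.001], [0.001, 0.002, -1.0]]
wrist_force: [-2.1, 2.9, 1.9]
gripper_width: 0.326
gripper_force: 1.9
```

Request:
{"method": "apply_moves", "body": {"moves": [[[0,0,0],0],[[0,0,0],0],[[0,0,0],0],[[0,0,0],0]]}}

```text
time_s: 10.75
tcp_pos: [0.485, -0.3254, 0.008]
ee_rot: [[-0.736, -0.677, -0.002], [-0.677, 0.736, 0.001], [0.001, 0.002, -1.0]]
wrist_force: [-2.7, 3.0, 2.8]
gripper_width: 0.318
gripper_force: 30.0
```

Request:
{"method": "apply_moves", "body": {"moves": [[[0,0,-0.01],0],[[0,0,-0.02],0],[[0,0,-0.03],0],[[0,0,-0.03],0],[[0,0,0],0]]}}

```text
time_s: 11.17
tcp_pos: [0.4903, -0.3283, 0.105]
ee_rot: [[-0.735, -0.678, 0.013], [-0.678, 0.735, -0.007], [-0.005, -0.014, -1.0]]
wrist_force: [1.8, 0.1, -2.1]
gripper_width: 0.314
gripper_force: 30.0
```

```bash
python3 - <<'E'
from h import *
s=r.sense();print(s["tcp_pos"],s["wrist_force"],s["moment"],s["gripper_width"]*87,s["gripper_force"])
t=[*stw(0,0),.125]
a=plan(t,168.2,12)
E
```

```text
[ 0.49025188 -0.32834135  0.10503254] [ 1.77740142  0.07962502 -2.10711986] [-0.08394135 -0.28456723  0.03320475] 27.27967253238441 29.99353677034378
n=12 row [[-0.0265,0.0098,-0.0017],-2.96] norm 0.0283 yaw0 132.7
```

Request:
{"method": "apply_moves", "body": {"moves": [[[-0.0212,0.0078,-0.0015],-2.37],[[-0.0212,0.0078,-0.0015],-2.37],[[-0.0212,0.0078,-0.0015],-2.37],[[-0.0212,0.0078,-0.0015],-2.37],[[-0.0212,0.0078,-0.0015],-2.37]]}}

```text
time_s: 11.58
tcp_pos: [0.5293, -0.221, 0.1053]
ee_rot: [[-0.581, -0.814, 0.001], [-0.814, 0.581, 0.0], [-0.0, -0.0, -1.0]]
wrist_force: [0.7, 0.3, -3.0]
gripper_width: 0.316
gripper_force: 30.0
```

Request:
{"method": "apply_moves", "body": {"moves": [[[-0.0212,0.0078,-0.0015],-2.37],[[-0.0212,0.0078,-0.0015],-2.37],[[-0.0212,0.0078,-0.0015],-2.37],[[-0.0212,0.0078,-0.0015],-2.37],[[-0.0212,0.0078,-0.0015],-2.37]]}}

```text
time_s: 12.0
tcp_pos: [0.55, -0.1099, 0.1127]
ee_rot: [[-0.401, -0.916, 0.0], [-0.916, 0.401, 0.0], [-0.0, -0.0, -1.0]]
wrist_force: [1.3, 0.4, -3.5]
gripper_width: 0.314
gripper_force: 30.0
```

Request:
{"method": "apply_moves", "body": {"moves": [[[-0.0212,0.0078,-0.0015],-2.37],[[-0.0212,0.0078,-0.0015],-2.37],[[-0.0212,0.0078,-0.0015],-2.37],[[-0.0212,0.0078,0],-2.37],[[-0.0212,0.0078,0],-2.37]]}}

```text
time_s: 12.42
tcp_pos: [0.5475, 0.0029, 0.1173]
ee_rot: [[-0.204, -0.979, 0.001], [-0.979, 0.204, 0.0], [-0.0, -0.001, -1.0]]
wrist_force: [0.9, 0.3, -2.9]
gripper_width: 0.314
gripper_force: 30.0
```

Request:
{"method": "apply_moves", "body": {"moves": [[[0,0,0],0],[[0,0,0],0],[[0,0,0],0]]}}

```text
time_s: 12.67
tcp_pos: [0.5472, 0.0016, 0.1173]
ee_rot: [[-0.206, -0.979, -0.0], [-0.979, 0.206, -0.0], [0.0, 0.0, -1.0]]
wrist_force: [0.4, 0.6, -3.1]
gripper_width: 0.311
gripper_force: 30.0
```

```bash
python3 - <<'E'
from h import *
s=r.sense();print(s["tcp_pos"],s["wrist_force"],s["moment"],s["gripper_width"]*87)
plan([*stw(0,0),.075],168.2,4)
p=imaging.capture("top");q=imaging.capture("scene")
z=s["tcp_pos"][2]+.012
for n in(p,q):
  for d in models.place_of(n,"spindle")[:1]: print(d["confidence"],np.array(d["at"])*[560,420],onz(n,d["at"],z))
cv2.imwrite("pics/c7.png",np.hstack([cv2.resize(x["frame"][y:y+110,x0:x0+120],None,fx=3,fy=3,interpolation=cv2.INTER_CUBIC) for x,x0,y in((q,210,130),(p,220,120))]))
E
```

```text
[0.54720126 0.00164714 0.11733423] [ 0.39608952  0.64497076 -3.11554489] [-0.00504679  0.11051055  0.02155144] 27.034578323869674
n=4 row [[0.0002,-0.0015,0.0106],-0.02] norm 0.0015 yaw0 168.1
0.68 [283.08  169.512] [ 0.54673155 -0.00175652  0.12933423]
0.78 [266.896 183.414] [0.54012206 0.00657329 0.12933423]
```

View pics/c7.png

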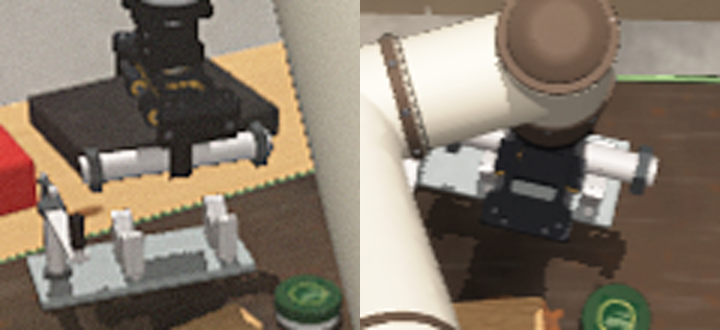

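```bash
python3 - <<'E'
from h import *
p=imaging.capture("top");q=imaging.capture("scene")
a=stw(0,1)-ST
for off in(-.01,0,.01):
  for n in(q,p): print(off,[np.round(proj(n,[*(np.array([.5472,.0016])+a*(off+e)),.1295]),1).tolist() for e in(.097,-.097)])
E
```

```text
-0.01 [[238.7, 186.4], [300.9, 176.8]]
-0.01 [[250.5, 162.1], [320.6, 178.2]]
0 [[235.3, 187.0], [297.9, 177.2]]
0 [[246.9, 161.3], [316.9, 177.4]]
0.01 [[232.0, 187.5], [294.8, 177.7]]
0.01 [[243.3, 160.4], [313.3, 176.5]]
```

Request:
{"method": "apply_moves", "body": {"moves": [[[0,-0.003,0.01],0],[[0,-0.003,0.012],0],[[0,0,0.012],0],[[0,0,0],0],[[0,0,0],0]]}}

```text
time_s: 13.38
tcp_pos: [0.5526, 0.0002, 0.0826]
ee_rot: [[-0.206, -0.979, -0.002], [-0.979, 0.206, -0.001], [0.001, 0.002, -1.0]]
wrist_force: [0.3, 0.2, -2.8]
gripper_width: 0.313
gripper_force: 30.0
```

Request:
{"method": "apply_moves", "body": {"moves": [[[-0.005,0,0.008],0],[[0,0,0.01],0],[[0,0,0.008],0],[[0,0,0],0],[[0,0,0],0]]}}

```text
time_s: 13.8
tcp_pos: [0.5536, 0.0054, 0.0569]
ee_rot: [[-0.206, -0.979, -0.002], [-0.979, 0.206, -0.001], [0.001, 0.002, -1.0]]
wrist_force: [0.4, -0.8, -3.1]
gripper_width: 0.314
gripper_force: 30.0
```

Request:
{"method": "apply_moves", "body": {"moves": [[[0,0,0.002],0],[[0,0,0],0],[[0,0,0],0]]}}

```text
time_s: 14.05
tcp_pos: [0.5544, 0.0055, 0.0559]
ee_rot: [[-0.206, -0.979, 0.001], [-0.979, 0.206, 0.0], [-0.0, -0.001, -1.0]]
wrist_force: [0.5, -0.3, -2.8]
gripper_width: 0.313
gripper_force: 30.0
```

Request:
{"method": "apply_moves", "body": {"moves": [[[0,0,0.002],0],[[0,0,0.002],0],[[0,0,0],0],[[0,0,0],0]]}}

```text
time_s: 14.38
tcp_pos: [0.554, 0.0054, 0.0515]
ee_rot: [[-0.206, -0.979, -0.0], [-0.979, 0.206, -0.0], [0.0, 0.0, -1.0]]
wrist_force: [0.7, 0.9, -3.8]
gripper_width: 0.313
gripper_force: 30.0
```

Request:
{"method": "apply_moves", "body": {"moves": [[[0,0,0.001],0],[[0,0,0],0],[[0,0,0],0]]}}

```text
time_s: 14.63
tcp_pos: [0.5542, 0.0055, 0.0506]
ee_rot: [[-0.206, -0.979, -0.0], [-0.979, 0.206, -0.0], [0.0, 0.0, -1.0]]
wrist_force: [0.1, 0.1, -2.2]
gripper_width: 0.312
gripper_force: 30.0
```

Request:
{"method": "apply_moves", "body": {"moves": [[[0,0,0.001],0],[[0,0,0],0],[[0,0,0],0]]}}

```text
time_s: 14.88
tcp_pos: [0.5541, 0.0055, 0.0496]
ee_rot: [[-0.206, -0.979, -0.0], [-0.979, 0.206, -0.0], [0.0, 0.0, -1.0]]
wrist_force: [0.2, 0.6, -3.1]
gripper_width: 0.31
gripper_force: 30.0
```

Request:
{"method": "apply_moves", "body": {"moves": [[[0,0,0.001],0],[[0,0,0],0],[[0,0,0],0]]}}

```text
time_s: 15.13
tcp_pos: [0.5547, 0.0055, 0.0489]
ee_rot: [[-0.206, -0.979, 0.001], [-0.979, 0.206, 0.0], [-0.0, -0.001, -1.0]]
wrist_force: [0.1, -1.1, -3.2]
gripper_width: 0.312
gripper_force: 30.0
```

Request:
{"method": "apply_moves", "body": {"moves": [[[0,0,0.0005],0],[[0,0,0],0],[[0,0,0],0]]}}

```text
time_s: 15.38
tcp_pos: [0.5548, 0.0055, 0.0486]
ee_rot: [[-0.205, -0.979, 0.001], [-0.979, 0.205, 0.0], [-0.0, -0.001, -1.0]]
wrist_force: [1.3, -0.9, -0.6]
gripper_width: 0.314
gripper_force: 30.0
```

Request:
{"method": "apply_moves", "body": {"moves": [[[0,-0.0002,0.0004],0],[[0,0,0],0],[[0,0,0],0],[[0,0,0],0]]}}

```text
time_s: 15.72
tcp_pos: [0.5551, 0.0055, 0.0483]
ee_rot: [[-0.205, -0.979, 0.002], [-0.979, 0.205, 0.0], [-0.0, -0.002, -1.0]]
wrist_force: [1.7, -0.1, 2.7]
gripper_width: 0.308
gripper_force: 30.0
```

```bash
cat >> h.py <<'E'
def fst():
    F=[];M=[];P=[]
    for _ in range(4):
        imaging.capture("top"); s=r.sense(); F.append(s["wrist_force"]); M.append(s["moment"]); P.append(s["tcp_pos"])
    F=np.mean(F,0);M=np.mean(M,0);c=np.radians(YAW);R=np.array([[np.cos(c),np.sin(c),0],[-np.sin(c),np.cos(c),0],[0,0,1]])
    print("F stand",np.round(R@F,2),"M stand",np.round(R@M,3),"tcp",np.round(np.mean(P,0),4),"t",s["time_s"])
E
python3 -c "
from h import *
fst()"
```

```text
F stand [ 1.74 -0.64  3.4 ] M stand [-0.16  -0.428  0.007] tcp [0.5551 0.0055 0.0483] t 15.9167
```

Request:
{"method": "apply_moves", "body": {"moves": [[[0,-0.0003,0.0003],0],[[0,0,0],0],[[0,0,0],0],[[0,0,0],0]]}}

```text
time_s: 16.25
tcp_pos: [0.5554, 0.0055, 0.048]
ee_rot: [[-0.205, -0.979, 0.002], [-0.979, 0.205, 0.0], [-0.0, -0.002, -1.0]]
wrist_force: [1.7, -1.4, 4.4]
gripper_width: 0.313
gripper_force: 30.0
```

```bash
python3 -c "
from h import *
fst()"
```

```text
F stand [ 2.05 -0.17  4.97] M stand [-0.099 -0.428 -0.012] tcp [0.5554 0.0055 0.048 ] t 16.45
```

Request:
{"method": "apply_moves", "body": {"moves": [[[0,-0.0004,0],0],[[0,0,0],0],[[0,0,0],0],[[0,0,0],0]]}}

```text
time_s: 16.78
tcp_pos: [0.5555, 0.0054, 0.0478]
ee_rot: [[-0.206, -0.979, 0.001], [-0.979, 0.206, 0.0], [-0.0, -0.001, -1.0]]
wrist_force: [1.2, -0.1, 6.0]
gripper_width: 0.312
gripper_force: 30.0
```

```bash
python3 -c "
from h import *
fst()"
```

```text
F stand [ 1.6  -0.3   4.76] M stand [-0.013 -0.367 -0.036] tcp [0.5555 0.0055 0.0478] t 16.9833
```

Request:
{"method": "apply_moves", "body": {"moves": [[[0,-0.0004,0.0002],0],[[0,0,0],0],[[0,0,0],0],[[0,0,0],0]]}}

```text
time_s: 17.32
tcp_pos: [0.5556, 0.0054, 0.0477]
ee_rot: [[-0.206, -0.979, 0.0], [-0.979, 0.206, 0.0], [-0.0, -0.0, -1.0]]
wrist_force: [1.0, 0.8, 6.3]
gripper_width: 0.313
gripper_force: 30.0
```

```bash
python3 -c "
from h import *
fst()"
```

```text
F stand [ 0.76 -0.12  6.54] M stand [ 0.127 -0.061 -0.042] tcp [0.5556 0.0054 0.0477] t 17.5167
```

Request:
{"method": "apply_moves", "body": {"moves": [[[0,-0.0003,0.0004],0],[[0,0,0],0],[[0,0,0],0],[[0,0,0],0]]}}

```text
time_s: 17.85
tcp_pos: [0.5556, 0.0054, 0.0477]
ee_rot: [[-0.206, -0.979, 0.0], [-0.979, 0.206, 0.0], [-0.0, 0.0, -1.0]]
wrist_force: [-2.0, 0.6, 9.1]
gripper_width: 0.313
gripper_force: 30.0
```

```bash
python3 -c "
from h import *
fst()
print(r.sense()['ee_rot'])"
```

```text
F stand [-0.98  0.9   9.24] M stand [ 0.227  0.439 -0.089] tcp [0.5556 0.0054 0.0477] t 18.05
[[-2.05629205e-01 -9.78629976e-01  2.32772173e-05]
 [-9.78629957e-01  2.05629206e-01  1.91775005e-04]
 [-1.92463245e-04  1.66547598e-05 -9.99999981e-01]]
```

Request:
{"method": "apply_moves", "body": {"moves": [[[0,0.0002,0.0001],0.1],[[0,0,0],0],[[0,0,0],0],[[0,0,0],0]]}}

```text
time_s: 18.38
tcp_pos: [0.5557, 0.0054, 0.0477]
ee_rot: [[-0.207, -0.978, 0.001], [-0.978, 0.207, 0.0], [-0.0, -0.0, -1.0]]
wrist_force: [-0.4, 0.5, 9.0]
gripper_width: 0.312
gripper_force: 30.0
```

```bash
python3 - <<'E'
from h import *
fst()
p=imaging.capture("top");q=imaging.capture("scene")
cv2.imwrite("pics/c8.png",np.hstack([cv2.resize(x["frame"][y:y+100,x0:x0+100],None,fx=4,fy=4,interpolation=cv2.INTER_CUBIC) for x,x0,y in((q,210,150),(p,220,120))]))
E
```

```text
F stand [-0.65  0.33  9.54] M stand [ 0.135  0.338 -0.03 ] tcp [0.5556 0.0054 0.0477] t 18.5833
```

View pics/c8.png

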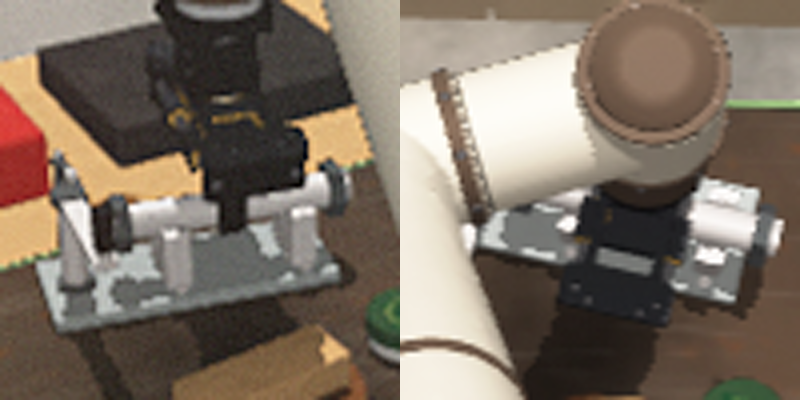

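```bash
python3 - <<'E'
from h import *
p=imaging.capture("top");q=imaging.capture("scene")
for y in(-.087,-.097,-.107):
  for n,o in((q,(210,150)),(p,(220-100,120))): print(y,np.round((proj(n,[*stw(0.0018,y),.0598])-o)*4,1))
E
```

```text
-0.087 [335.2 185. ]
-0.087 [768.3 236. ]
-0.097 [347.2 183. ]
-0.097 [782.1 239.1]
-0.107 [359.1 181. ]
-0.107 [795.9 242.3]
```

```bash
python3 -c "
from h import *
print(r.finish_job())"
```

```text
the job is handed in; nothing more can be done
None
```

I handed the job in at about 19 s. The keeper bar is home in its end detent, and the spindle lies in both vees, centred to about 2 mm by the camera, with its collars clear. The gripper still holds it, pressing down with about 9.5 N and with under 1 N of sideways force.

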